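Show which strut goes where on the half-built box

TASK

Show the classmate who is gluing the plywood box what comes next, by pointing only: bring the fingertips about three centimetres above the middle of the shortest of the three loose struts lying on the cutting mat and dwell there for two seconds, then likewise point down at the empty slot in the half-built box's base panel, the one corner without a standing strut, and dwell there for two seconds. Touch and move nothing, and do not bring the hand low over either of the other two loose struts, even in passing. Finish with the fingers raised at least 15 cm above the table.

Things in the scene. Friction and masses are not known exactly. Their poses are not given: they have to be found in the camera images.
- strut_short: the shortest loose strut: flat bone-shaped plywood piece, 80 mm long (its x), 32 mm wide at the ends and 22 mm at the waist (its y), 6 mm thick, lying flat on the 3 mm cutting mat; origin at the centre of its underside, z up
- strut_medium: the middle-sized loose strut, same shape and plywood, 120 mm long; origin and axes likewise
- strut_long: the longest loose strut, same shape and plywood, 160 mm long; origin and axes likewise. The three lie side by side about 75 mm apart, roughly lengthwise away from the robot, in any order
- base: half-built plywood box standing loose on the mat: base panel 190 mm (its x) by 150 mm (its y), 6 mm thick, with short tabs round its edges, and three bone-shaped struts 32 mm wide standing at the corners (x, y in mm) (-75,-55), (-75,55) and (75,-55), their tops 86 mm above the panel's underside. Origin at the centre of the panel's underside, z up; it can be turned any way and stands to the left or the right of the loose struts
- empty_slot (a point): centre of the empty slot (10 mm by 30 mm, dark) at the panel's fourth corner, on the panel's top face, at (75, 55, 6) mm in the base's frame
- pencil_case: bystander: grey fabric-look pencil case, 190 x 85 x 55 mm, on the mat on the side opposite the half-built box; origin at the centre of its underside
- pen_pot: bystander: black square pen pot 75 x 75 x 95 mm with pens reaching to 145 mm, at the far edge of the mat; origin at the centre of its underside
- glue: bystander: white glue bottle, 48 mm across and 130 mm tall, at the far edge of the mat; origin at the centre of its underside
There are look-alikes about, which are no part of the job. Leave any blue look-alike of the strut_medium alone.

How it is judged:
On the way, in this order (a step that is already met when the one before it is completed fails the run):
1. the hand points down at the shortest loose strut, just above it, and dwells there (x of the grasp point in the frame of strut_short between -0.042 and 0.042 m and y of the grasp point in the frame of strut_short between -0.024 and 0.024 m and z of the grasp point in the frame of strut_short below 0.09 m), for 1.5 s.
2. the hand points down at the empty slot, just above it, and dwells there (horizontal distance between the grasp point and empty_slot below 0.028 m and z of the grasp point in the frame of empty_slot below 0.085 m), for 1.5 s.
At the end, for the whole second after the job is handed in: After 1.5 s pointing over the short strut and then 1.5 s over the empty slot (within 28 mm sideways, grasp point under 85 mm above it), the grasp point is over 145 mm above the table and every strut, the box and the bystanders are level, at rest, within 5 mm of where they began (height (world z) of the grasp point above 0.145 m and distance of each of strut_short, strut_medium, strut_long, base, pencil_case, pen_pot, glue from where it was at the start of the episode below 0.005 m and linear speed of each of strut_short, strut_medium, strut_long, base, pencil_case, pen_pot, glue below 0.02 m/s and angle between each of strut_short, strut_medium, strut_long, base, pencil_case, pen_pot, glue's own z axis and vertical below 0.05 rad); the robot touches nothing.
It fails at once if the fingers or the arm touch anything (over 0.5 N) (contact force between any of the fingers, the arm and anything else above 0.5 N).
It fails at once if anything is shifted, lifted or carried (over 8 mm) (distance of any of strut_short, strut_medium, strut_long, base, pencil_case, pen_pot, glue from where it was at the start of the episode above 0.008 m).
It fails at once if the hand comes down over the medium or the long strut as if pointing at it ((x of the grasp point in the frame of strut_medium between -0.055 and 0.055 m and y of the grasp point in the frame of strut_medium between -0.014 and 0.014 m and z of the grasp point in the frame of strut_medium below 0.075 m) or (x of the grasp point in the frame of strut_long between -0.075 and 0.075 m and y of the grasp point in the frame of strut_long between -0.014 and 0.014 m and z of the grasp point in the frame of strut_long below 0.075 m)).
It also fails if it takes over 42 s, if anything falls off the work surface, if the arm or the gripper's body presses on something with over 40 N, if the wrist force passes 120 N, or if a joint passes its speed limit or range.

ROBOT

A 6-joint arm with a two-finger parallel gripper is mounted at the origin on the work surface. World frame = base frame: x ahead of the robot, y to its left, z up, the work surface at z = 0. Lengths are in m, angles in rad, forces in N, time in s.
With the tool pointing down it reaches from about 0.275 to 0.85 m from the base axis. Payload 5.2 kg.
Tool frame: the origin (TCP) lies where the fingers leave the gripper's body, on its centre line; the fingertips stand ahead of it and the grasp point (between the pads) lies 54 mm ahead of it (r.finger_overhang is the z of the fingertips in the tool frame, in m); z points along the fingers, y is the line along which they close (so a half turn about z gives the same grasp; the last joint's range is limited). The gripper opens to 85 mm and grips with 20 to 120 N. Pads are 22 mm wide; open, the fingers measure 114 mm over their backs; the gripper's body (76 mm by 85 mm) begins 54 mm behind the grasp point. The pads swing forward as they close: fully open they stand 13 mm farther back than shut.
Start: joints at [1.132, 0.259, 1.535, -0, 1.348, -0.203], TCP at [0.128, 0.535, 0.304] pointing down, gripper open.
Joint ranges: [-3.14, 3.14], [-0.91, 2.08], [0.19, 2.58], [-1.22, 4.36], [0.22, 2.71], [-3.12, 3.12]. Speed limits (rad/s): [2.57, 2.57, 3.14, 3.14, 3.14, 3.14].

INTERFACE

Orientations are given as a 3x3 rotation matrix whose columns are the frame's x, y, z axes.
In Python, from plant import r, imaging, ticket gives the robot as it stands.
- The arm moves only by the shell command python3 -m jog 'ROWS' [FORCE]. ROWS is JSON, a list of rows, each a list of 5 numbers: the shift along the tool's x, y, z in cm, then the turn about the tool's z in degrees, then the opening, from 0 (shut) to 1 (fully open). In form: [[dx, dy, dz, spin, grip], ...]. A call has 1 to 5 rows; each row shifts and turns the commanded pose from where the row before left it, along the tool's axes as they then stand; what a row does not reach is not made up. A row lasts 1/10 s, in which the tool goes at most 50 mm and 8.59 degrees, less where a joint would pass 70% of its speed; a pose out of reach is approached as far as the arm can. A call with a gripper value outside its range is refused whole. The fingers move at their own pace and stop on an object; FORCE is the grip in N (left out, the last holds). Time passes only in rows, so rows that do not move let the fingers close. It gives the time, the measured TCP pose, the force, the opening and the grip force at its end, in the units of the state.
- r.state(): the state, without advancing time (a new reading comes with each control period).
- imaging.read_camera(name): name is "scene" or "top" or "wrist"; returns (picture, depth): 420x560x3 uint8, blue, green, red; 420x560 float32, m along the optical axis (not along the pixel's ray), 0 where there is no reading.
- imaging.camera_info(name): a dict with "vertical_fov" (degrees; the focal length in pixels is half the picture's height over the tangent of half this angle, whatever the lens; pixels are square), "cx", "cy" (the principal point, pixels), "position" and "rotation" of the camera in the world; the wrist camera has in their place "hand_eye" (4x4, takes a point from camera to tool coordinates, whose origin is the TCP and whose axes are the flange's). Camera axes: x right, y up, looking along -z (the intrinsics and any distortion apply to the point x, -y, -z); pixel columns grow to the right and rows downward; lengths in m; the calibration is good to about 2 mm. A picture is of the moment at which its call begins: read the wrist's pose just before it. camera_info takes no time and is no camera call.
- ticket.job_done(): hands the job in; it is judged then, once.
The state is a dict: "t": time; "qpos": joint angles; "qd": joint speeds; "joint_efforts": joint torques, N m; "ee_pos": TCP position; "tcp_rot": TCP orientation; "contact_force": force on the tool from outside, world axes, zero at the start; "ft_torque": the same for the moment, N m; "gripper_width": finger opening in m; "gripper_force": force on a finger pad.
Only numpy, scipy, OpenCV 4.12 (cv2) and the standard library are available. Lean on these libraries where they do the work, as an engineer would, in place of code of your own. Each camera call takes 0.05 s, during which the arm holds its last target. There are 200 camera calls.

## Working session

There is one attempt and no reset: what is moved stays moved. The work goes in short steps, Python scripts to look and compute and a shell command to move; the robot and the scene stay as the last step left them, time stands still between calls to the robot, and variables do not carry over. Pictures are saved under pics/ and viewed, at most 10 in all, crops included, and the job is handed in when it is done.

```bash
mkdir -p pics; python3 - <<'E'
from plant import r, imaging
import cv2,numpy as np
for n in ["top","scene"]:
    p,d=imaging.read_camera(n); cv2.imwrite(f"pics/{n}1.png",p); np.savez(f"pics/{n}1.npz",p=p,d=d)
    print(n,imaging.camera_info(n))
s=r.state(); print(s['t'],s['ee_pos'],s['tcp_rot'],r.finger_overhang)
E
```

```text
top {'vertical_fov': 43.504072496112755, 'cx': 285.52911253086626, 'cy': 215.56853379219342, 'position': array([ 0.21300809, -0.04034433,  1.35997464]), 'rotation': array([[-4.45945370e-03,  9.78520103e-01, -2.06103181e-01],
       [-9.99990053e-01, -4.34592408e-03,  1.00355205e-03],
       [ 8.62870805e-05,  2.06105606e-01,  9.78529750e-01]])}
scene {'vertical_fov': 44.041105645746484, 'cx': 278.0953262361972, 'cy': 213.8169228768296, 'position': array([1.38247293, 0.46732789, 0.71105836]), 'rotation': array([[-0.4949638 , -0.46362318,  0.73489073],
       [ 0.86873989, -0.280954  ,  0.40786745],
       [ 0.01737369,  0.84030851,  0.54183001]])}
0.1 [0.12831297 0.53445087 0.3031546 ] [[-9.72327458e-01  2.33621209e-01 -6.67504696e-04]
 [ 2.33621975e-01  9.72326331e-01 -1.50988627e-03]
 [ 2.96290935e-04 -1.62404765e-03 -9.99998637e-01]] 0.0726
```

View pics/top1.png

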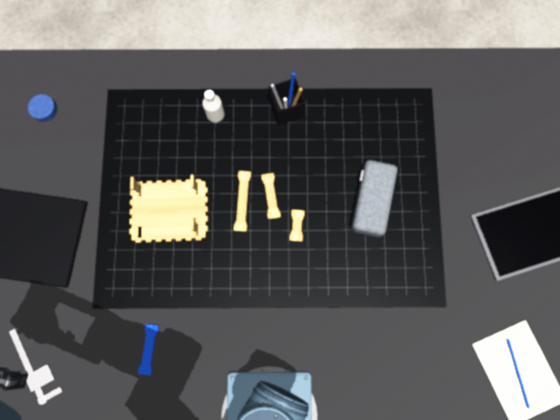

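View pics/scene1.png

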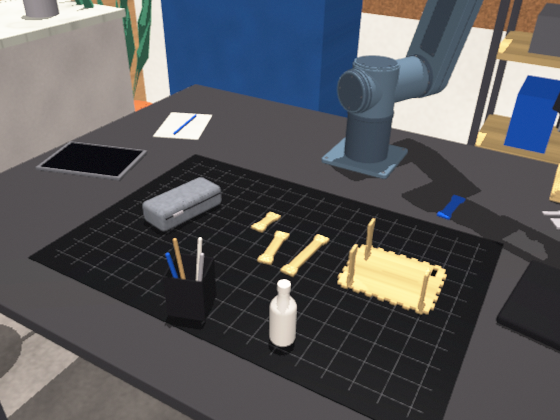

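The top view shows the long strut at (242,200), the medium at (271,195), the short at (297,225) and the box at about (169,210). In the scene view the dark slot appears near (434,272). Next I'll measure these points and enlarge the box.

```bash
cat > h.py <<'E'
import numpy as np,cv2
from plant import imaging
def world(n,u,v,d):
    c=imaging.camera_info(n); f=210/np.tan(np.radians(c['vertical_fov']/2))
    u,v,d=map(np.asarray,(u,v,d))
    pc=np.stack([(u-c['cx'])/f*d,-(v-c['cy'])/f*d,-d],-1)
    return pc@c['rotation'].T+c['position']
def pix(n,P):
    c=imaging.camera_info(n); f=210/np.tan(np.radians(c['vertical_fov']/2))
    q=(np.asarray(P)-c['position'])@c['rotation']
    return c['cx']+f*q[...,0]/-q[...,2], c['cy']-f*q[...,1]/-q[...,2]
E
python3 - <<'E'
from h import *
z=np.load('pics/top1.npz');p,d=z['p'],z['d']
hsv=cv2.cvtColor(p,cv2.COLOR_BGR2HSV)
m=((hsv[...,0]>8)&(hsv[...,0]<35)&(hsv[...,1]>60)&(hsv[...,2]>120)).astype(np.uint8); m[:80]=0;m[310:]=0
n,l,st,c=cv2.connectedComponentsWithStats(m)
for i in range(1,n):
    if st[i,4]<60: continue
    v,u=np.nonzero(l==i); W=world('top',u,v,d[v,u]); k=d[v,u]>0
    W=W[k]; low=W[W[:,2]<.025]
    rc=cv2.minAreaRect((low[:,:2]*1000).astype(np.float32))
    print(c[i].round(1),st[i,4],low.mean(0).round(4),np.median(low[:,2]).round(4),rc, W[:,2].max().round(3))
    h=W[W[:,2]>.05]
    if len(h): print(' high pts',(h*1000).round(0)[::3].tolist())
z2=np.load('pics/scene1.npz')
for uv in [(434,272),(372,225),(351,250),(425,275)]:
    print(uv,world('scene',*uv,z2['d'][uv[1],uv[0]]).round(3))
a=cv2.resize(p[165:255,115:315],(800,360),interpolation=cv2.INTER_CUBIC)
b=cv2.resize(z2['p'][210:315,330:450],None,fx=2.2,fy=2.2,interpolation=cv2.INTER_CUBIC)
o=np.zeros((600,800,3),np.uint8);o[:360]=a;o[362:362+b.shape[0],:b.shape[1]]=b
cv2.imwrite('pics/crop.png',o)
E
```

```text
[242.  200.9] 584 [0.5382 0.0731 0.0082] 0.0085 ((540.8058471679688, 73.56553649902344), (37.74677276611328, 166.43008422851562), 86.10127258300781) 0.02
[270.2 194.6] 442 [ 0.555  -0.0014  0.0082] 0.0086 ((554.358154296875, -1.7717971801757812), (125.57118225097656, 35.89167785644531), 8.927786827087402) 0.019
[167.6 210.4] 3097 [0.5106 0.269  0.0092] 0.0093 ((520.8618774414062, 268.55914306640625), (180.98292541503906, 207.3840789794922), 2.1261072158813477) 0.097
 high pts [[586.0, 195.0, 88.0], [584.0, 195.0, 87.0], [579.0, 343.0, 97.0], [581.0, 195.0, 87.0], [578.0, 345.0, 91.0], [579.0, 195.0, 87.0], [576.0, 345.0, 88.0], [574.0, 194.0, 94.0], [573.0, 345.0, 90.0], [572.0, 191.0, 93.0], [582.0, 191.0, 55.0], [571.0, 340.0, 87.0], [577.0, 191.0, 65.0], [567.0, 341.0, 94.0], [568.0, 192.0, 89.0], [578.0, 191.0, 51.0], [566.0, 340.0, 87.0], [565.0, 194.0, 90.0], [571.0, 191.0, 68.0], [565.0, 341.0, 83.0], [561.0, 193.0, 94.0], [569.0, 191.0, 66.0], [561.0, 339.0, 88.0], [561.0, 190.0, 84.0], [558.0, 341.0, 89.0], [558.0, 195.0, 86.0], [563.0, 191.0, 66.0], [557.0, 340.0, 84.0], [556.0, 192.0, 86.0], [553.0, 347.0, 86.0], [554.0, 341.0, 83.0], [556.0, 192.0, 73.0], [552.0, 343.0, 81.0], [556.0, 340.0, 68.0], [551.0, 340.0, 76.0], [555.0, 342.0, 51.0], [476.0, 187.0, 86.0], [473.0, 187.0, 88.0], [474.0, 187.0, 70.0], [471.0, 187.0, 73.0], [468.0, 186.0, 74.0], [464.0, 187.0, 86.0], [461.0, 189.0, 88.0], [467.0, 187.0, 56.0], [459.0, 187.0, 83.0], [455.0, 188.0, 91.0], [453.0, 191.0, 90.0], [456.0, 186.0, 76.0], [451.0, 186.0, 88.0], [447.0, 187.0, 97.0], [446.0, 191.0, 87.0], [449.0, 186.0, 72.0]]
[296.6 225.1] 307 [ 0.472  -0.0706  0.008 ] 0.0082 ((473.57537841796875, -70.53474426269531), (35.52613067626953, 85.70774841308594), 84.99282836914062) 0.018
(434, 272) [0.452 0.338 0.005]
(372, 225) [0.465 0.192 0.084]
(351, 250) [0.58  0.191 0.09 ]
(425, 275) [0.58  0.341 0.089]
```

View pics/crop.png

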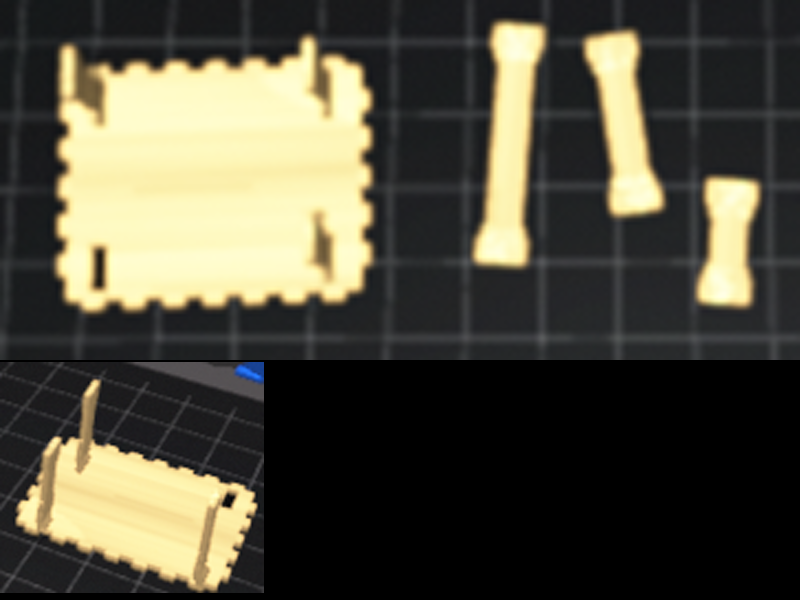

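The empty slot is the box's near-left corner. It sits about (0.459, 0.338) by completing the rectangle of standing struts, against a scene-view depth reading of (0.452, 0.338). The short strut's centre is (0.473, -0.071). The fitted sizes match those given. I'll shut the fingers and cross high over the box.

```bash
python3 -m jog '[[-3.2,-3.4,0,0,0],[-3.2,-3.4,0,0,0],[-3.2,-3.4,0,0,0],[-3.2,-3.4,0,0,0],[-3.2,-3.4,0,0,0]]' >/dev/null
python3 -m jog '[[-3.2,-3.4,0,0,0],[-3.2,-3.4,0,0,0],[-3.2,-3.4,0,0,0],[-3.2,-3.4,0,0,0],[-3.2,-3.4,0,0,0]]' >/dev/null
python3 -m jog '[[-3.2,-3.4,0,0,0],[-3.2,-3.4,0,0,0],[-3.2,-3.4,0,0,0],[-3.2,-3.4,0,0,0],[0,0,0,0,0]]'
python3 -m jog '[[0,0,0,0,0],[0,0,0,0,0],[0,0,0,0,0]]'
python3 - <<'E'
from h import *
from plant import r
s=r.state();R=s['tcp_rot'];print(s['t'],s['ee_pos'],R.round(4),s['gripper_width'])
# slot from the top-view crop, refined against z=0.009
c=imaging.camera_info('top');z=np.load('pics/top1.npz');g=cv2.cvtColor(z['p'],cv2.COLOR_BGR2GRAY)[224:240,134:145].astype(float)
w=np.clip(110-g,0,None);w[:, :2]=0;w[:,8:]=0;w[:2]=0;w[14:]=0
v,u=np.mgrid[224:240,134:145];u0=(u*w).sum()/w.sum();v0=(v*w).sum()/w.sum()
d0=world('top',u0,v0,1.)-c['position'];slot=c['position']+d0*((.009-c['position'][2])/d0[2])
print('slot',u0,v0,slot)
print('to short, tool cm',(R.T@(np.array([.473,-.0705,.113])-s['ee_pos'])*100).round(2))
E
```

```text
t: 1.6
ee_pos: [0.4552, -0.0374, 0.3035]
tcp_rot: [[-0.971, 0.239, 0.001], [0.239, 0.971, -0.002], [-0.001, -0.002, -1.0]]
contact_force: [-0.3, -0.1, -0.3]
gripper_width: -0.0
gripper_force: 0.0
t: 1.9
ee_pos: [0.4522, -0.0314, 0.3039]
tcp_rot: [[-0.973, 0.232, -0.0], [0.232, 0.973, 0.0], [0.0, 0.0, -1.0]]
contact_force: [0.3, -0.3, -0.4]
gripper_width: -0.0002
gripper_force: 0.0
1.9 [ 0.45216078 -0.03138648  0.30386826] [[-9.727e-01  2.320e-01 -4.000e-04]
 [ 2.320e-01  9.727e-01  4.000e-04]
 [ 5.000e-04  3.000e-04 -1.000e+00]] -0.00017735850088848316
slot 139.4511013215859 231.71101321585903 [0.45625405 0.33917778 0.009     ]
to short, tool cm [-2.94 -3.33 19.08]
```

```bash
python3 -m jog '[[-1.5,-1.7,0,0,0],[-1.45,-1.65,0,0,0],[0,0,3,0,0],[0,0,3,0,0],[0,0,2,0,0]]' >/dev/null
python3 -m jog '[[0,0,2,0,0],[0,0,1,0,0],[0,0,0,0,0],[0,0,0,0,0]]'
python3 - <<'E'
from h import *
from plant import r
s=r.state();p,d=imaging.read_camera('wrist');c=imaging.camera_info('wrist');H=c['hand_eye'];R=s['tcp_rot']
f=210/np.tan(np.radians(c['vertical_fov']/2))
def proj(P):
    t=R.T@(np.array(P)-s['ee_pos']); q=np.linalg.inv(H)@np.r_[t,1]
    return int(c['cx']+f*q[0]/-q[2]),int(c['cy']-f*q[1]/-q[2])
for P in [(.473,-.0705,.009),(.4552,-.0014+.0,.009)]: 
    cv2.drawMarker(p,proj(P),(0,0,255),0,20,1)
g=s['ee_pos']+R@[0,0,.054]; cv2.drawMarker(p,proj((g[0],g[1],.009)),(255,0,0),1,20,1)
print(s['t'],s['ee_pos'],(R.T@(np.array([.473,-.0705,.113])-s['ee_pos'])*100).round(2)); cv2.imwrite('pics/w1.png',p)
E
```

```text
t: 2.8
ee_pos: [0.4741, -0.0717, 0.1947]
tcp_rot: [[-0.973, 0.233, 0.001], [0.233, 0.973, -0.0], [-0.001, -0.0, -1.0]]
contact_force: [0.3, -0.7, -0.3]
gripper_width: -0.0
gripper_force: 0.0
2.8 [ 0.47405845 -0.07174529  0.19466227] [0.14 0.1  8.17]
```

View pics/w1.png

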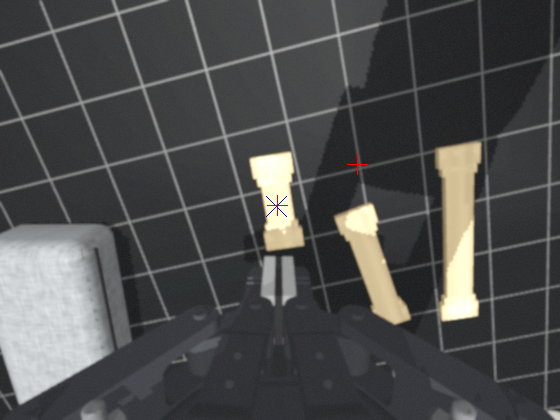

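The wrist picture puts the short strut's centre at (277,203), with both the measured point and the grasp axis on it at (277,206). I'll go down, dwell and rise.

```bash
python3 -m jog '[[0,0,2,0,0],[0,0,2,0,0],[0,0,2,0,0],[0,0,1.2,0,0],[0,0,0.8,0,0]]' >/dev/null
for i in 1 2 3 4; do python3 -m jog '[[0,0,0,0,0],[0,0,0,0,0],[0,0,0,0,0],[0,0,0,0,0],[0,0,0,0,0]]' | head -2; done
python3 -m jog '[[0,0,0,0,0],[0,0,0,0,0],[0,0,-2,0,0],[0,0,-3,0,0],[0,0,-4,0,0]]' >/dev/null
python3 -m jog '[[0,0,-4,0,0],[0,0,-4,0,0],[0,0,-2,0,0],[0,0,0,0,0],[0,0,0,0,0]]'
python3 - <<'E'
from plant import r
import numpy as np
s=r.state();print((s['tcp_rot'].T@(np.array([.457,.3385,.12])-s['ee_pos'])*100).round(2))
E
```

```text
t: 3.85
ee_pos: [0.474, -0.0723, 0.1144]
t: 4.35
ee_pos: [0.4737, -0.0722, 0.1139]
t: 4.85
ee_pos: [0.4737, -0.0721, 0.1139]
t: 5.35
ee_pos: [0.4737, -0.0722, 0.1139]
t: 6.35
ee_pos: [0.4735, -0.0721, 0.3037]
tcp_rot: [[-0.972, 0.234, 0.0], [0.234, 0.972, -0.0], [-0.0, -0.0, -1.0]]
contact_force: [0.1, -0.2, -0.9]
gripper_width: 0.0001
gripper_force: 0.0
[11.2  39.54 18.36]
```

```bash
python3 -m jog '[[1,3.5,0,0,0],[1,3.5,0,0,0],[1,3.5,0,0,0],[1,3.5,0,0,0],[1,3.5,0,0,0]]' >/dev/null
python3 -m jog '[[1,3.5,0,0,0],[1,3.5,0,0,0],[1,3.5,0,0,0],[1,3.5,0,0,0],[1,3.5,0,0,0]]' >/dev/null
python3 -m jog '[[0.8,3,0,0,0],[0.4,1.5,0,0,0],[0,0,0,0,0],[0,0,3,0,0],[0,0,3,0,0]]' >/dev/null
python3 -m jog '[[0,0,2,0,0],[0,0,0,0,0],[0,0,0,0,0]]'
python3 - <<'E'
from h import *
from plant import r
s=r.state();p,d=imaging.read_camera('wrist');c=imaging.camera_info('wrist');H=c['hand_eye'];R=s['tcp_rot']
f=210/np.tan(np.radians(c['vertical_fov']/2))
def proj(P):
    t=R.T@(np.array(P)-s['ee_pos']); q=np.linalg.inv(H)@np.r_[t,1]
    return int(c['cx']+f*q[0]/-q[2]),int(c['cy']-f*q[1]/-q[2])
cv2.drawMarker(p,proj((.457,.3385,.009)),(0,0,255),0,20,1)
g=s['ee_pos'];cv2.drawMarker(p,proj((g[0],g[1],.009)),(255,0,0),1,20,1)
print(s['t'],(R.T@(np.array([.457,.3385,.116])-s['ee_pos'])*100).round(2)); cv2.imwrite('pics/w2.png',p)
E
```

```text
t: 8.15
ee_pos: [0.4573, 0.3369, 0.2238]
tcp_rot: [[-0.972, 0.235, -0.001], [0.235, 0.972, -0.001], [0.001, -0.001, -1.0]]
contact_force: [0.3, -0.3, -0.2]
gripper_width: -0.0005
gripper_force: 0.0
8.15 [ 0.06  0.16 10.78]
```

View pics/w2.png

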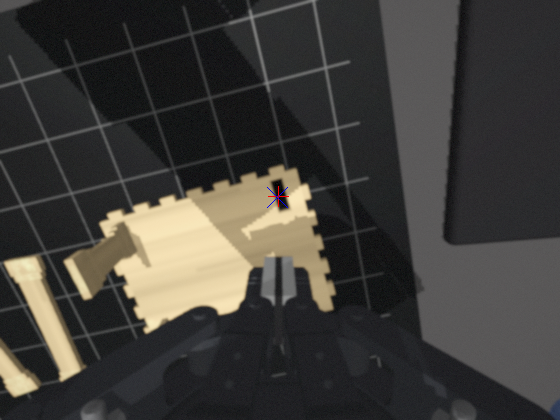

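The wrist picture shows the slot at (280,195), with the marker and the grasp axis on it. The standing struts are well clear of the way down. I'll descend, dwell and rise.

```bash
python3 -m jog '[[0,0,2,0,0],[0,0.1,2,0,0],[0,0,2,0,0],[0,0,2,0,0],[0,0,1.5,0,0]]' | head -2
python3 -m jog '[[0,0,1.2,0,0],[0,0,0,0,0],[0,0,0,0,0],[0,0,0,0,0],[0,0,0,0,0]]' |head -2
for i in 1 2 3 4; do python3 -m jog '[[0,0,0,0,0],[0,0,0,0,0],[0,0,0,0,0],[0,0,0,0,0],[0,0,0,0,0]]' | head -4; done
python3 -m jog '[[0,0,-2,0,0],[0,0,-3,0,0],[0,0,-4,0,0],[0,0,-4,0,0],[0,0,-4,0,0]]' >/dev/null
python3 -m jog '[[0,0,-2,0,0],[0,0,0,0,0],[0,0,0,0,0],[0,0,0,0,0],[0,0,0,0,0]]'
python3 - <<'E'
from h import *
p,d=imaging.read_camera('top');cv2.imwrite('pics/top2.png',p)
E
```

```text
t: 8.7
ee_pos: [0.4582, 0.339, 0.1295]
t: 9.2
ee_pos: [0.4579, 0.3393, 0.1179]
t: 9.7
ee_pos: [0.4573, 0.339, 0.1169]
tcp_rot: [[-0.972, 0.234, -0.0], [0.234, 0.972, -0.0], [0.0, -0.0, -1.0]]
contact_force: [-0.2, -0.5, 0.3]
t: 10.2
ee_pos: [0.4573, 0.339, 0.1169]
tcp_rot: [[-0.972, 0.234, -0.0], [0.234, 0.972, -0.0], [0.0, -0.0, -1.0]]
contact_force: [-0.3, 0.3, 0.6]
t: 10.7
ee_pos: [0.4573, 0.339, 0.1169]
tcp_rot: [[-0.972, 0.234, -0.0], [0.234, 0.972, -0.0], [0.0, -0.0, -1.0]]
contact_force: [0.8, 0.8, -0.1]
t: 11.2
ee_pos: [0.4573, 0.339, 0.1169]
tcp_rot: [[-0.972, 0.234, -0.0], [0.234, 0.972, -0.0], [0.0, -0.0, -1.0]]
contact_force: [-0.2, -0.7, -1.0]
t: 12.2
ee_pos: [0.4568, 0.3387, 0.305]
tcp_rot: [[-0.972, 0.234, -0.003], [0.234, 0.972, -0.001], [0.003, -0.002, -1.0]]
contact_force: [-0.1, 0.1, -0.0]
gripper_width: 0.0003
gripper_force: 0.0
```

View pics/top2.png

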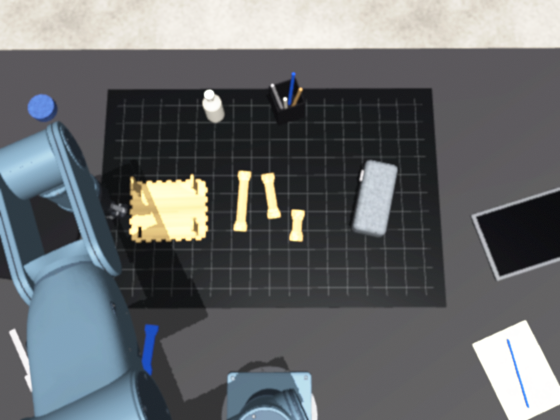

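The picture shows the struts (242,200), (271,195), (297,225) and the box where they began. The fingers are raised, with the grasp point about 25 cm above the table.

```bash
python3 -c "from plant import ticket; print(ticket.job_done())"
```

```text
the job is handed in; nothing more can be done
None
```

I pointed at the short strut and then at the empty slot for about 2 s each. I felt no contact, the last picture shows everything where it began, the grasp point ended about 25 cm up, and the job is handed in (no verdict was returned).

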